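# Draw the gas lighter from its stand and hold it to the candle

## Task

Draw the long gas lighter up out of its wooden stand, turn it so that it slants about halfway between upright and level with the handle up, and hold its tip still just above the wick of the candle without touching the candle. Finish while holding it there in the gripper: do not put it down or let go. Leave the candle and everything else where it stands.

Things in the scene. Friction and masses are not known exactly. Their poses are not given: they have to be found in the camera images.
- lighter: Gas lighter, 240 mm long, 50-100 g, no moving parts. Own +y runs from the tip of its 8 mm round barrel (y = -120 mm) to the handle's end (y = +120); handle from y = -10, 25 mm wide (x), 19 mm thick (z); axis at x = 2, z = 10 mm from the origin. Starts upright in the stand, barrel down in the well, handle resting on top and spanning heights 118 to 248 mm.
- lighter_tip (a point): Free end of the lighter's barrel, on the barrel's axis (lighter frame: x 2, y -120, z 10 mm). At the start it is deep in the stand's well. Same axes as the lighter.
- lighter_handle (a point): Point on the axis inside the lighter's handle, a good place to grip: 155 mm from the tip, 85 mm below the handle's end, 45 mm above the stand's top at the start. Same axes as the lighter.
- stand: Fixed wooden block that holds the lighter: foot 76 x 76 x 6 mm, block 56 x 56 mm above it, 118 mm tall in all, with one straight square well of 14 x 14 mm in the middle of its top, 112 mm deep. Origin: centre of its underside; z up. The lighter's x and z sides are parallel to the block's sides.
- stand_mouth (a point): Centre of the mouth of the stand's well, in its top face, 118 mm above the worktop. Wall cabinets hang from 0.58 m above the worktop at the back and to the right: turn the raised lighter on the robot's side of the stand (x about 0.5 m), not farther back.
- candle: Ivory stub of a pillar candle (52 mm diameter) on a white saucer of 92 mm diameter, loose, one piece, about 0.3 kg; the wax top is 56 mm above the worktop. Origin: centre of its underside; z up.
- wick (a point): Upper end of the candle's short dark wick, 67 mm above the worktop, on the candle's axis. The wick itself offers no resistance.
- salt_shaker: Bystander: salt shaker, 44 mm diameter, 90 mm tall, loose, left of the stand and beyond the candle. Origin: centre of its underside.
- timer: Bystander: round wind-up kitchen timer, 58 mm diameter, 41 mm tall, loose, left of and beyond the stand. Origin: centre of its underside.
- mug: Bystander: white mug, 83 mm diameter, 70 mm tall, with a handle, immovable, beyond the stand. Origin: on its underside, 18 mm from the round body's axis towards the handle.
- pepper_mill: Bystander: dark wooden pepper mill, 58 mm diameter, 150 mm tall, immovable, at the back. Origin: centre of its underside.
- note_pad: Bystander: note pad, 75 x 75 x 11 mm, loose, right of the stand near the sink. Origin: centre of its underside.
- pod_a: Bystander: white coffee capsule standing upside down, 51 mm diameter, 43 mm tall, loose, far left beside the stove. Origin: centre of its underside.
- pod_b: Bystander: a second such capsule, farther back. Origin: centre of its underside.
- spice_jar: Bystander: spice jar with a dark cap, 41 mm diameter, 105 mm tall, immovable, at the back. Origin: centre of its underside.
Not all that is in view belongs to the job. There is more than one size of the lighter; the job needs the middle-sized.

How it is judged:
On the way:
1. the lighter, gripped by the fingers, is drawn out: its tip is clear above the stand's top (contact force between lighter and the fingers above 2 N and z of lighter_tip in the frame of stand above 0.122 m), for 0.1 s.
At the end, for the whole second after the job is handed in: Gripper holds the lighter still, its long axis 30 to 70 degrees from upright, handle up; its tip within 25 mm sideways of the wick and between 7 mm below and 45 mm above the wick's end; lighter touches neither candle nor stand; candle moved under 15 mm and upright (contact force between lighter and the fingers above 2 N and horizontal distance between lighter_tip and wick below 0.025 m and z of lighter_tip in the frame of candle between 0.06 and 0.112 m and angle between lighter's own y axis and vertical between 0.52 and 1.22 rad and contact force between lighter and candle below 0.2 N and contact force between lighter and stand below 0.2 N and linear speed of lighter below 0.04 m/s and angular speed of lighter below 0.3 rad/s and distance of candle from where it was at the start of the episode below 0.015 m and angle between candle's own z axis and vertical below 0.1 rad and height (world z) of lighter_handle above 0.1 m); the arm keeps its last pose, push and grip.
It fails at once if the candle is pushed or tipped (moved 15 mm or tilted 0.25 rad) (distance of candle from where it was at the start of the episode above 0.015 m or angle between candle's own z axis and vertical above 0.25 rad).
It fails at once if a bystander is knocked away (moved more than 25 mm) (distance of any of salt_shaker, timer, note_pad, pod_a, pod_b from where it was at the start of the episode above 0.025 m).
It also fails if it takes over 32 s, if anything falls off the work surface, if the arm or the gripper's body presses on something with over 40 N, if the wrist force passes 120 N, or if a joint passes its speed limit or range.

## Robot

A 6-joint arm with a two-finger parallel gripper is mounted at the origin on a cart in front of the work surface, level with it; the furniture and walls round the work are solid. World frame = base frame: x ahead of the robot, y to its left, z up, the work surface at z = 0. Lengths are in m, angles in rad, forces in N, time in s.
With the tool pointing down it reaches from about 0.25 to 0.8 m from the base axis. Payload 8.5 kg.
Tool frame: the origin (TCP) lies midway between the tips of the shut fingers; the grasp point (between the pads) lies 19 mm behind it (manip.tcp_to_grasp is the distance from the TCP to the grasp point, in m); z points along the fingers, y is the line along which they close (so a half turn about z gives the same grasp; the last joint's range is limited). The gripper opens to 85 mm and grips with 20 to 120 N. Pads are 22 mm wide; open, the fingers measure 114 mm over their backs; the gripper's body (76 mm by 85 mm) begins 54 mm behind the grasp point. The pads swing forward as they close: fully open they stand 13 mm farther back than shut.
Start: joints at [1.26, 0.238, -0.013, 1.319, 0, 1.571], TCP at [0.161, 0.5, 0.231] pointing down, gripper open.
Joint ranges: [-2.66, 2.66], [-1.03, 1.9], [-1.14, 1.46], [-1.82, 2.27], [-1.45, 1.34], [-3.14, 3.14]. Speed limits (rad/s): [2.22, 2.22, 2.79, 3.14, 3.14, 3.14].

## Interface

Orientations are given as a unit quaternion [w, x, y, z].
In Python, from station import status, viewer, order, manip gives the robot as it stands.
- The arm moves only by the shell command python3 -m creep 'ROWS'. ROWS is JSON, a list of rows, each a list of 3 entries, a list of its own where there are three numbers: the opening, from -1 (shut) to 1 (fully open), then the shift along the world's x, y, z in mm, then the turn, a rotation vector about the world's x, y, z in degrees. In form: [[fingers, [x, y, z], [ax, ay, az]], ...]. A call has 1 to 10 rows; each row is the pose to reach, as a shift and turn from the pose commanded when the call began; what a row does not reach only later rows make up. A row lasts 1/8 s, in which the tool goes at most 62.5 mm and 10.7 degrees, less where a joint would pass 70% of its speed; a pose out of reach is approached as far as the arm can. A call with a gripper value outside its range is refused whole. The fingers move at their own pace and stop on an object; the grip force is fixed at half the most. Time passes only in rows, so rows that repeat a pose let the fingers close. It gives the time, the measured TCP pose, the force, the opening and the grip force at its end, in the units of the state.
- status.observe(): the state, without advancing time (a new reading comes with each control period).
- viewer.snapshot(name): name is "scene" or "top"; returns a dict with "pixels" (420x560x3 uint8, blue, green, red), "fov_y" (degrees; the focal length in pixels is half the picture's height over the tangent of half this angle, whatever the lens; pixels are square), "cx", "cy" (the principal point, pixels), "pose" (4x4, takes a point from camera to world coordinates). Camera axes: x right, y up, looking along -z (the intrinsics and any distortion apply to the point x, -y, -z); pixel columns grow to the right and rows downward; lengths in m; the calibration is good to about 2 mm. A picture is of the moment at which its call begins. There is no depth.
- order.sign_off(): hands the job in; it is judged then, once.
The state is a dict: "t": time; "joint_pos": joint angles; "qd": joint speeds; "effort": joint torques, N m; "position": TCP position; "tool_rot": TCP orientation; "force": force on the tool from outside, world axes, zero at the start; "wrist_torque": the same for the moment, N m; "opening": finger opening in m; "finger_force": force on a finger pad.
Only numpy, scipy, OpenCV 4.12 (cv2) and the standard library are available. Lean on these libraries where they do the work, as an engineer would, in place of code of your own. Each camera call takes 0.05 s, during which the arm holds its last target. There are 200 camera calls.

## Working session

There is one attempt and no reset: what is moved stays moved. The work goes in short steps, Python scripts to look and compute and a shell command to move; the robot and the scene stay as the last step left them, time stands still between calls to the robot, and variables do not carry over. Pictures are saved under pics/ and viewed, at most 10 in all, crops included, and the job is handed in when it is done.

```bash
ls; mkdir -p pics; cat > h.py <<'E'
import numpy as np, cv2
from station import status, viewer, order, manip
def snap(n):
    s=viewer.snapshot(n); s['f']=s['pixels'].shape[0]/2/np.tan(np.radians(s['fov_y'])/2); return s
def ray(s,u,v):
    T=np.array(s['pose']); d=np.array([(u-s['cx'])/s['f'],-(v-s['cy'])/s['f'],-1.]); return T[:3,3],T[:3,:3]@d
def onz(s,u,v,z):
    o,d=ray(s,u,v); return o+d*(z-o[2])/d[2]
def proj(s,p):
    T=np.array(s['pose']); c=T[:3,:3].T@(np.array(p)-T[:3,3]); return s['cx']+s['f']*c[0]/-c[2], s['cy']+s['f']*-c[1]/-c[2]
E
python3 - <<'E'
from h import *
for n in ('scene','top'):
    s=snap(n); cv2.imwrite(f'pics/{n}0.png',s['pixels']); print({k:v for k,v in s.items() if k!='pixels'})
print(status.observe(), manip.tcp_to_grasp)
E
```

```text
pics
{'fov_y': 50.53885680866048, 'cx': 275.88532138493497, 'cy': 210.5990703287073, 'pose': array([[ 0.78161569,  0.29417402, -0.55003505,  0.02249161],
       [-0.62368337,  0.35472649, -0.6965545 , -0.57267731],
       [-0.00979624,  0.88748564,  0.46073123,  0.58114054],
       [ 0.        ,  0.        ,  0.        ,  1.        ]]), 'f': np.float64(444.87265177788595)}
{'fov_y': 48.18219289310435, 'cx': 282.32540817569435, 'cy': 204.56502317765364, 'pose': array([[ 0.00369105,  0.99585285, -0.0909037 ,  0.49299008],
       [-0.99987964,  0.00504521,  0.01467133,  0.12482355],
       [ 0.01506912,  0.0908386 ,  0.99575161,  1.22715106],
       [ 0.        ,  0.        ,  0.        ,  1.        ]]), 'f': np.float64(469.65666848473774)}
{'t': 0.1, 'joint_pos': array([ 1.25999995e+00,  2.38733069e-01, -1.41524268e-02,  1.31919669e+00,
        2.19880349e-06,  1.57076695e+00]), 'qd': array([-5.95277866e-05, -2.61770872e-03,  1.88757532e-03, -5.72460663e-04,
        9.83785254e-04,  5.72980731e-04]), 'effort': array([-1.23555976e-03, -5.39723825e+01,  3.46998167e+01,  1.33981422e-02,
       -2.76930103e-05,  1.96772766e-05]), 'position': array([0.16044221, 0.49950189, 0.23074229]), 'tool_rot': array([-1.00603792e-04,  1.54758957e-01,  9.87952049e-01, -6.35009664e-04]), 'force': array([-0.70876578,  0.14510082,  0.39759768]), 'wrist_torque': array([-0.01882184, -0.00218349, -0.0400299 ]), 'finger_force': 0.0, 'opening': 0.0856566284545585} 0.0187
```

View pics/scene0.png

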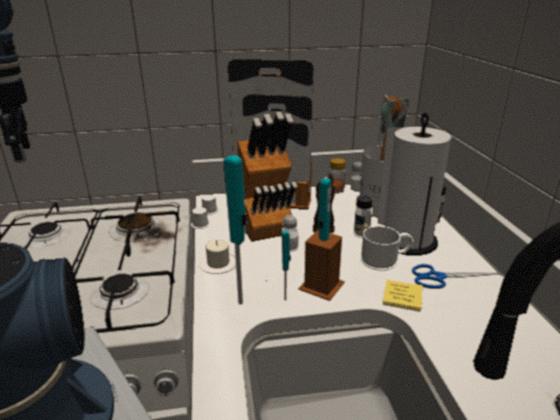

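View pics/top0.png

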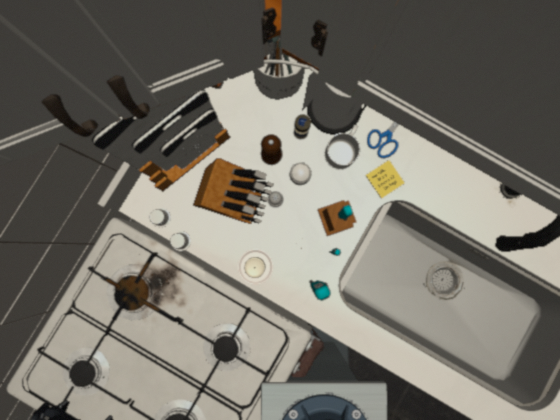

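Scene view: three teal lighters: a big one at (236,200), a small one at (286,250), and one in the wooden stand at (324,210). The candle is at (217,252). In the top view these are at (320,290), (336,252), (347,212) and (256,266). The one in the stand is the middle-sized one. Next I'll check it in a close crop and measure.

```bash
python3 - <<'E'
from h import *
A=snap('scene');B=snap('top')
a=cv2.resize(A['pixels'][140:310,190:360],(560,560),interpolation=cv2.INTER_CUBIC)
b=cv2.resize(B['pixels'][180:310,230:400],None,fx=4,fy=4,interpolation=cv2.INTER_CUBIC)
cv2.imwrite('pics/cropA.png',a);cv2.imwrite('pics/cropB.png',b)
for n,s in (('A',A),('B',B)):
    h=cv2.cvtColor(s['pixels'],cv2.COLOR_BGR2HSV)
    for nm,lo,hi in (('teal',(80,110,40),(100,255,255)),('brown',(3,110,40),(18,255,255))):
        m=cv2.inRange(h,lo,hi)
        k,l,st,c=cv2.connectedComponentsWithStats(m)
        for i in range(1,k):
            if st[i,4]>25: print(n,nm,st[i],c[i].round(1))
E
```

```text
A teal [ 224  155   21   89 1327] [234.6 195.4]
A teal [319 178  13  62 541] [324.1 207.4]
A teal [281 231   9  39 224] [285.6 248.3]
A brown [388  95  14  21 145] [395.8 105. ]
A brown [ 238  140   73  101 3367] [267.7 189.6]
A brown [380 143   5  17  38] [382.3 152.1]
A brown [330 158  12   5  26] [336.3 159.8]
A brown [330 175  14  17 134] [336.9 184.3]
A brown [126 213  25  17 217] [138.9 221. ]
A brown [ 299  228   45   72 1752] [323.1 265.4]
B teal [339 205  13  14 117] [345.3 211.9]
B teal [332 249   8   6  29] [336.4 251.7]
B teal [311 282  19  18 189] [320.7 290.8]
B brown [264   0  18  39 356] [275.1  13.6]
B brown [276  46   4  13  37] [277.1  52.5]
B brown [282  49  30  17  89] [294.2  56.5]
B brown [139 129  90  61 975] [177.5 165.6]
B brown [262 136  18  17 215] [270.6 144.2]
B brown [ 194  159   67   64 2000] [222.6 189.3]
B brown [319 201  36  34 657] [335.  218.1]
B brown [140 263   9  13  33] [143.6 268.9]
B brown [106 276  53  35 621] [134.3 290.8]
```

View pics/cropA.png

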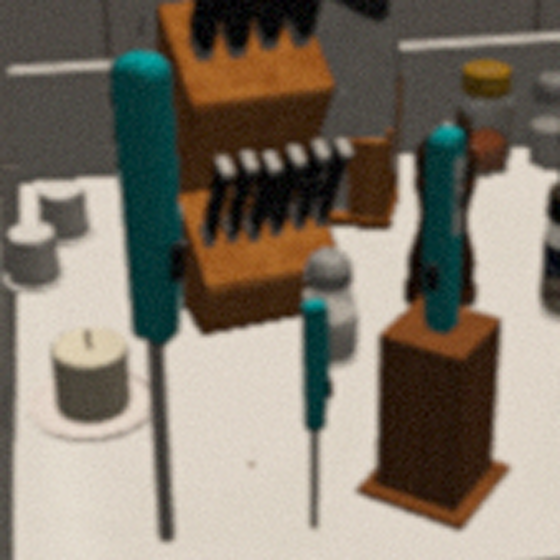

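View pics/cropB.png

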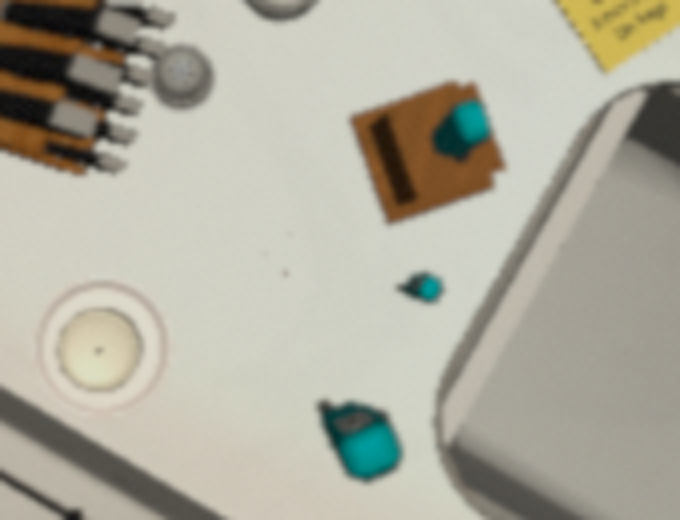

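The crop confirms it: the lighter in the stand, crop A (440,230), lies between the other two in size. The wick is at about (216.7,242.6) in scene and (254.5,267.5) in top.

```bash
python3 - <<'E'
from h import *
A=snap('scene');B=snap('top')
def tri(pa,pb):
    (o1,d1),(o2,d2)=ray(A,*pa),ray(B,*pb)
    d1/=np.linalg.norm(d1);d2/=np.linalg.norm(d2)
    t=np.linalg.lstsq(np.c_[d1,-d2],o2-o1,rcond=None)[0]
    p,q=o1+d1*t[0],o2+d2*t[1]; return ((p+q)/2).round(4), round(np.linalg.norm(p-q),4)
ha=cv2.cvtColor(A['pixels'],cv2.COLOR_BGR2HSV);hb=cv2.cvtColor(B['pixels'],cv2.COLOR_BGR2HSV)
print('wick tri',tri((216.7,242.6),(254.5,267.5)),'topB z.067',onz(B,254.5,267.5,.067).round(4),'sceneA',onz(A,216.7,242.6,.067).round(4))
# saucer / wax circles in top view
m=cv2.inRange(hb[225:300,230:290],(20,30,100),(40,255,255));k,l,st,c=cv2.connectedComponentsWithStats(m);i=1+np.argmax(st[1:,4]);u,v=c[i]+[230,225]
print('wax',st[i],onz(B,u,v,.056).round(4))
# stand foot corners (z=.006)
P=[(317.5,209.2),(327,235.5),(356.2,222)]
f=[onz(B,*p,.006).round(4) for p in P]; print('foot',f,np.linalg.norm(f[0]-f[1]),np.linalg.norm(f[2]-f[1]))
Q={'L':(360,490),'F':(460,526),'R':(508,467)}
g=[onz(A,190+x/3.294,140+y/3.294,.006).round(4) for x,y in Q.values()];print('footA',g,[np.linalg.norm(g[i]-g[i+1]) for i in (0,1)], 'ctr',(g[0]+g[2])/2)
Q={'L':(381,337),'F':(466,356),'R':(500,318),'Bk':(412,302)}
g=[onz(A,190+x/3.294,140+y/3.294,.118).round(4) for x,y in Q.values()];print('topA',g,[np.linalg.norm(g[i]-g[i+1]) for i in (0,1)],'ctr',sum(g)/4)
# handle: entry to top face and end
print('base A',onz(A,190+443/3.294,140+325/3.294,.118).round(4),'end', tri((190+447/3.294,140+132/3.294),(347.8,209.8)))
print('endB',onz(B,347.8,209.8,.248).round(4))
# others
print('big top',tri((233,158),(322,293)),'big tip',onz(A,190+167/3.294,140+538/3.294,0).round(4),onz(B,230+325/4,180+405/4,0).round(4))
print('small top',tri((285.5,232),(337.2,252)),'tip',onz(A,285.6,299.8,0).round(4))
E
```

```text
wick tri (array([0.4438, 0.1754, 0.0621]), np.float64(0.0004)) topB z.067 [0.4438 0.1753 0.067 ] sceneA [0.44   0.1682 0.067 ]
wax [ 14  32  22  22 363] [0.4444 0.1765 0.056 ]
foot [array([0.5928, 0.0149, 0.006 ]), array([ 0.5243, -0.0096,  0.006 ]), array([ 0.5598, -0.0861,  0.006 ])] 0.07274957044546725 0.08433563896716499
footA [array([ 0.5252, -0.0122,  0.006 ]), array([ 0.549, -0.078,  0.006]), array([ 0.6155, -0.0549,  0.006 ])] [np.float64(0.06997199439775889), np.float64(0.07039786928593791)] ctr [ 0.57035 -0.03355  0.006  ]
topA [array([ 0.5357, -0.017 ,  0.118 ]), array([ 0.56  , -0.0646,  0.118 ]), array([ 0.6071, -0.0469,  0.118 ]), array([0.5788, 0.0019, 0.118 ])] [np.float64(0.053443895816079924), np.float64(0.05031600143095626)] ctr [ 0.5704  -0.03165  0.118  ]
base A [ 0.5743 -0.0306  0.118 ] end (array([ 0.5726, -0.0276,  0.2456]), np.float64(0.0009))
endB [ 0.5721 -0.0269  0.248 ]
big top (array([0.4072, 0.0334, 0.3123]), np.float64(0.0032)) big tip [0.4072 0.0328 0.    ] [0.4061 0.0311 0.    ]
small top (array([ 0.4837, -0.016 ,  0.1604]), np.float64(0.0013)) tip [ 0.4847 -0.0162  0.    ]
```

```bash
python3 -m creep '[[1,[0,0,60],[0,0,0]],[1,[10,-20,110],[0,0,-6]],[1,[40,-60,145],[0,0,-12]],[1,[75,-105,150],[0,0,-18]],[1,[110,-150,150],[0,0,-24]],[1,[145,-195,150],[0,0,-30]],[1,[180,-240,150],[0,0,-36]],[1,[215,-285,150],[0,0,-42]],[1,[250,-330,150],[0,0,-48]],[1,[285,-375,150],[0,0,-52]]]'
```

```text
t: 1.55
position: [0.4464, 0.1231, 0.3814]
tool_rot: [0.0, 0.573, 0.819, 0.0]
force: [0.4, 0.2, -0.4]
opening: 0.0854
finger_force: 0.0
```

```bash
python3 -m creep '[[1,[35,-40,0],[0,0,0]],[1,[70,-80,0],[0,0,0]],[1,[105,-120,0],[0,0,0]],[1,[127,-153,0],[0,0,0]],[1,[127,-153,-20],[0,0,0]],[1,[127,-153,-60],[0,0,0]],[1,[127,-153,-100],[0,0,0]],[1,[127,-153,-100],[0,0,0]]]'; python3 - <<'E'
from h import *
for n in ('scene','top'): cv2.imwrite(f'pics/{n}1.png',snap(n)['pixels'])
a=cv2.imread('pics/scene1.png');b=cv2.imread('pics/top1.png')
cv2.imwrite('pics/both1.png',cv2.resize(np.hstack([a[:,160:],b[:,180:500]]),(800,467)))
E
```

```text
t: 2.55
position: [0.5709, -0.0282, 0.2788]
tool_rot: [-0.002, 0.572, 0.82, -0.002]
force: [-1.1, -0.7, 0.4]
opening: 0.0856
finger_force: 0.0
```

View pics/both1.png

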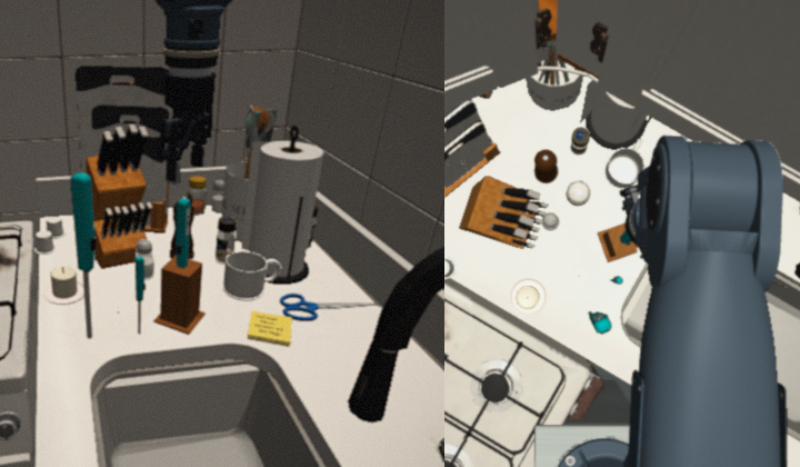

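The gripper hangs over the lighter: in the left panel, fingers at about (185,150) and handle end at (183,200). The forearm is well above the big lighter. I'll descend and grip.

```bash
python3 -m creep '[[1,[1,0,-30],[0,0,0]],[1,[1,0,-60],[0,0,0]],[1,[1,0,-85],[0,0,0]],[1,[1,0,-95],[0,0,0]],[1,[1,0,-95],[0,0,0]],[1,[1,0,-95],[0,0,0]]]'; python3 - <<'E'
from h import *
p=status.observe()['position']
for n in ('scene','top'):
    s=snap(n); cv2.imwrite(f'pics/{n}2.png',s['pixels']); print(n,proj(s,p),proj(s,[.573,-.029,.248]))
a=cv2.imread('pics/scene2.png');cv2.imwrite('pics/crop2.png',cv2.resize(a[120:310,220:420],None,fx=3,fy=3))
E
```

```text
t: 3.4
position: [0.5744, -0.0282, 0.1878]
tool_rot: [0.001, 0.572, 0.82, 0.001]
force: [-0.1, 0.6, 0.0]
opening: 0.0854
finger_force: 0.0
scene (np.float64(325.15374062267165), np.float64(207.29857249731643)) (np.float64(326.21633296356055), np.float64(179.08748167283403))
top (np.float64(344.2296051538151), np.float64(210.90307177891427)) (np.float64(348.79883563740674), np.float64(209.35578948780062))
```

View pics/crop2.png

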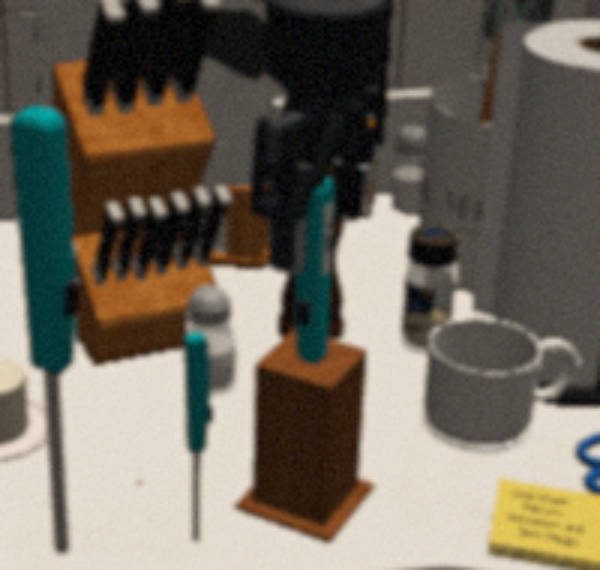

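The fingers straddle the handle: left finger at crop (285,230), lighter at (315,262), which is exactly where the TCP projects. Closing now.

```bash
python3 -m creep '[[-1,[0,0,0],[0,0,0]],[-1,[0,0,0],[0,0,0]],[-1,[0,0,0],[0,0,0]],[-1,[0,0,0],[0,0,0]],[-1,[0,0,0],[0,0,0]],[-1,[0,0,0],[0,0,0]],[-1,[0,0,0],[0,0,0]],[-1,[0,0,0],[0,0,0]]]'
```

```text
t: 4.5
position: [0.572, -0.0287, 0.1861]
tool_rot: [-0.001, 0.572, 0.82, -0.001]
force: [-4.5, -2.4, 3.7]
opening: 0.0223
finger_force: 58.4
```

```bash
python3 -m creep '[[-1,[0,0,10],[0,0,0]],[-1,[0,0,25],[0,0,0]],[-1,[0,0,45],[0,0,0]],[-1,[0,0,65],[0,0,0]],[-1,[0,0,85],[0,0,0]],[-1,[0,0,105],[0,0,0]],[-1,[0,0,125],[0,0,0]],[-1,[0,0,140],[0,0,0]],[-1,[0,0,150],[0,0,0]],[-1,[0,0,150],[0,0,0]]]'; python3 - <<'E'
from h import *
for n in ('scene','top'): cv2.imwrite(f'pics/{n}3.png',snap(n)['pixels'])
a=cv2.imread('pics/scene3.png');b=cv2.imread('pics/top3.png')
cv2.imwrite('pics/both3.png',cv2.resize(np.hstack([a[:,160:],b[:,180:500]]),(800,467)))
E
```

```text
t: 5.75
position: [0.5743, -0.0281, 0.3375]
tool_rot: [0.001, 0.572, 0.82, 0.001]
force: [-0.9, 0.2, -1.2]
opening: 0.0222
finger_force: 59.3
```

View pics/both3.png

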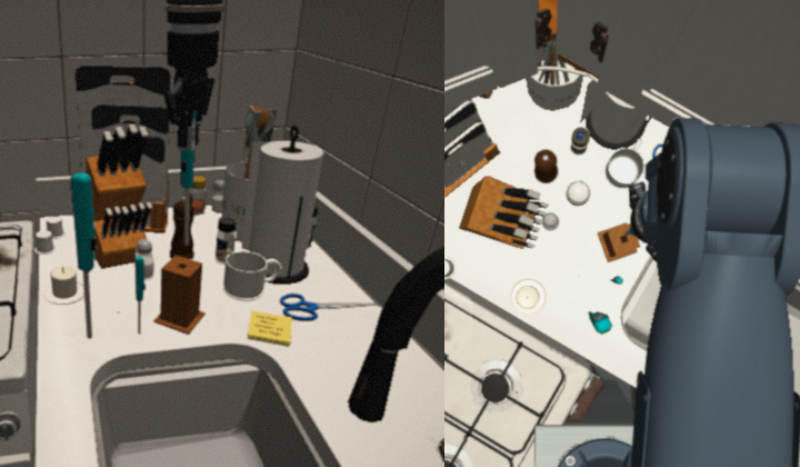

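The lighter is out of the stand and upright: in the left panel its tip is at about (187,240) and the stand's well is empty. I'll carry it past the big lighter to the far side of the candle and tilt it there.

```bash
python3 -m creep '[[-1,[0,0,30],[0,0,0]],[-1,[-20,20,55],[0,0,0]],[-1,[-40,50,55],[0,0,0]],[-1,[-58,85,55],[0,0,0]],[-1,[-75,125,55],[0,0,0]],[-1,[-90,165,55],[0,0,0]],[-1,[-110,205,55],[0,0,0]],[-1,[-135,242,50],[0,0,0]],[-1,[-160,282,40],[0,0,0]],[-1,[-183,319,30],[0,0,0]]]'
```

```text
t: 7.1
position: [0.3894, 0.292, 0.3655]
tool_rot: [-0.0, 0.572, 0.82, -0.0]
force: [1.6, -0.2, -0.8]
opening: 0.022
finger_force: 59.3
```

```bash
python3 -m creep '[[-1,[0,0,0],[-4.5,-2.1,0]],[-1,[0,0,0],[-11,-5,0]],[-1,[0,0,0],[-18,-8.4,0]],[-1,[0,0,0],[-25,-11.7,0]],[-1,[0,0,0],[-32,-14.9,0]],[-1,[0,0,0],[-38,-17.7,0]],[-1,[0,0,0],[-41,-19,0]],[-1,[0,0,0],[-41,-19,0]],[-1,[0,0,0],[-41,-19,0]]]'; python3 - <<'E'
from h import *
from scipy.spatial.transform import Rotation as R
o=status.observe(); r=R.from_quat(o['tool_rot'],scalar_first=True)
print(o['position'],r.apply([0,0,1]),'tip',o['position']+r.apply([0,0,.178]),o['joint_pos'].round(2))
for n in ('scene','top'): 
    s=snap(n);cv2.imwrite(f'pics/{n}4.png',s['pixels']); print(n,proj(s,o['position']+r.apply([0,0,.178])))
a=cv2.imread('pics/scene4.png');b=cv2.imread('pics/top4.png')
cv2.imwrite('pics/both4.png',cv2.resize(np.hstack([a[:,:400],b[:,120:440]]),(800,467)))
E
```

```text
t: 8.22
position: [0.3906, 0.2908, 0.3663]
tool_rot: [0.331, 0.529, 0.757, -0.193]
force: [0.2, -0.3, -0.2]
opening: 0.0219
finger_force: 59.2
[0.39057581 0.29075296 0.3662674 ] [ 0.29770398 -0.64279713 -0.70582164] tip [0.44356712 0.17633507 0.24063114] [ 1.02  0.44  0.35  1.99 -0.63  2.41]
scene (np.float64(210.05421742722777), np.float64(167.89817515949812))
top (np.float64(250.33478896669814), np.float64(271.17301583554274))
```

View pics/both4.png

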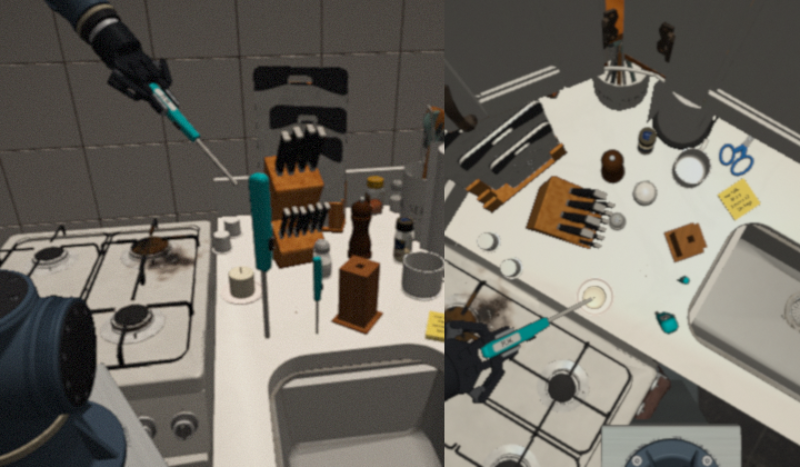

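The lighter is tilted. The tip, at left panel (236,185) and right panel (592,300), hangs over the candle. I'll lower it most of the way, then measure the tip.

```bash
python3 -m creep '[[-1,[0,0,-15],[0,0,0]],[-1,[0,0,-40],[0,0,0]],[-1,[0,0,-65],[0,0,0]],[-1,[0,0,-90],[0,0,0]],[-1,[0,0,-110],[0,0,0]],[-1,[0,0,-120],[0,0,0]],[-1,[0,0,-125],[0,0,0]],[-1,[0,0,-125],[0,0,0]]]'; python3 - <<'E'
from h import *
from scipy.spatial.transform import Rotation as R
o=status.observe(); r=R.from_quat(o['tool_rot'],scalar_first=True);t=o['position']+r.apply([0,0,.178]);print('tip',t)
c=[]
for n in ('scene','top'): 
    s=snap(n); u,v=map(int,proj(s,t)); print(n,proj(s,t),u-25,v-25)
    c.append(cv2.resize(s['pixels'][v-25:v+25,u-25:u+25],(400,400),interpolation=cv2.INTER_CUBIC))
cv2.imwrite('pics/tip5.png',np.hstack(c))
E
```

```text
t: 9.32
position: [0.3906, 0.2908, 0.2414]
tool_rot: [0.332, 0.528, 0.757, -0.193]
force: [0.3, -0.1, -1.1]
opening: 0.0222
finger_force: 59.2
tip [0.44366232 0.17620631 0.11594481]
scene (np.float64(214.59269654550673), np.float64(221.31515695742038)) 189 196
top (np.float64(253.19551722420323), np.float64(268.45313816690526)) 228 243
```

View pics/tip5.png

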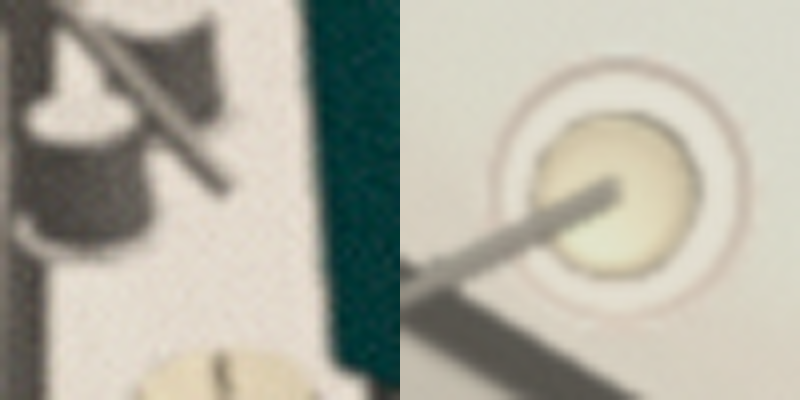

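The tip is at scene (216.8,219.5) and top (254.6,266.4). It sits right over the wick, about 54 mm above it at 2.34 mm/px, so I'll lower it 32 mm.

```bash
python3 -m creep '[[-1,[0,0,-8],[0,0,0]],[-1,[0,0,-18],[0,0,0]],[-1,[0,0,-27],[0,0,0]],[-1,[0,0,-32],[0,0,0]],[-1,[0,0,-32],[0,0,0]],[-1,[0,0,-32],[0,0,0]],[-1,[0,0,-32],[0,0,0]],[-1,[0,0,-32],[0,0,0]]]'; python3 - <<'E'
from h import *
from scipy.spatial.transform import Rotation as R
o=status.observe(); r=R.from_quat(o['tool_rot'],scalar_first=True);t=o['position']+r.apply([0,0,.178]);print('tip',t,abs(o['qd']).max())
c=[]
for n in ('scene','top'): 
    s=snap(n); u,v=map(int,proj(s,t)); print(n,u-25,v-25)
    c.append(cv2.resize(s['pixels'][v-25:v+25,u-25:u+25],(400,400),interpolation=cv2.INTER_CUBIC))
cv2.imwrite('pics/tip6.png',np.hstack(c))
E
```

```text
t: 10.42
position: [0.3906, 0.2909, 0.2094]
tool_rot: [0.332, 0.528, 0.757, -0.193]
force: [-0.1, -0.5, -0.7]
opening: 0.0221
finger_force: 59.2
tip [0.44368854 0.1763135  0.08394572] 0.0014811394154479885
scene 190 208
top 228 242
```

View pics/tip6.png

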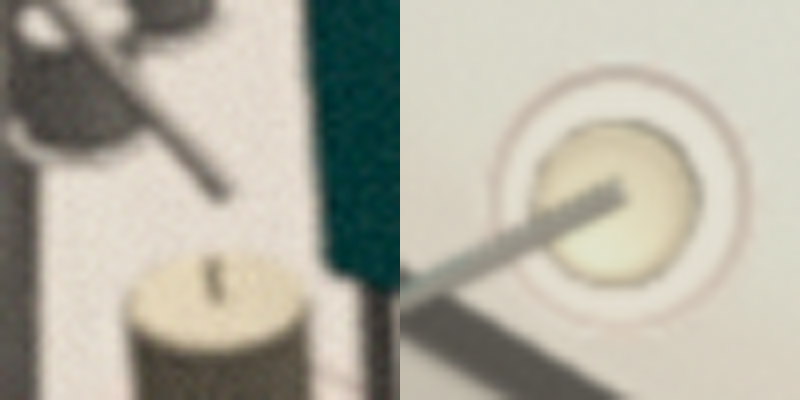

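The tip, at scene crop (222,192), is about 20 mm above the wick at (213,262). In the top view, (617,190), it is a few mm from the candle's centre. It is still and clear of the candle, so I'm handing in.

```bash
python3 -c "
from h import *
print(order.sign_off())"
```

```text
the job is handed in; nothing more can be done
None
```

I handed the job in with the lighter held still in the gripper at about 45°, handle up, its tip about 20 mm above the wick and clear of the candle; no verdict came back.

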